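# Unload the drill jig and stand the plate on edge at the square

### The arm

A 6-joint arm with a two-finger parallel gripper is mounted at the origin on the work surface. World frame = base frame: x ahead of the robot, y to its left, z up, the work surface at z = 0. Lengths are in m, angles in rad, forces in N, time in s.
With the tool pointing down it reaches from about 0.3 to 0.875 m from the base axis. Payload 6.4 kg.
Tool frame: the origin (TCP) lies between the finger pads; the fingertips stand 19 mm ahead of it and the grasp point (between the pads) is the TCP; z points along the fingers, y is the direction in which the jaws open and shut (so a half turn about z gives the same grasp; the last joint's range is limited). The gripper opens to 85 mm and grips with 20 to 120 N. Pads are 22 mm wide; open, the fingers measure 114 mm over their backs; the gripper's body (76 mm by 85 mm) begins 54 mm behind the grasp point. The pads swing forward as they close: fully open they stand 13 mm farther back than shut.
Start: joints at [-1.507, 0.181, 1.607, -0, 1.354, -0.206], TCP at [0.153, -0.554, 0.25] pointing down, gripper open.
Joint ranges: [-2.99, 2.99], [-0.89, 2.07], [0.3, 2.58], [-1.14, 4.28], [0, 2.63], [-3.12, 3.12]. Speed limits (rad/s): [2.57, 2.57, 3.01, 3.14, 3.14, 3.14].

### API

Orientations are given as a unit quaternion [w, x, y, z].
In Python, from bench import * gives the robot as it stands.
- The arm moves only by the tool apply_moves, never from a script. Its argument "moves" is a list that holds one entry, the list of rows, each a list of 7 numbers: the shift along the tool's x, y, z in cm, then the turn, a rotation vector about the tool's x, y, z in rad, then the opening, from 0 (shut) to 1 (fully open). A call has 1 to 8 rows; each row is the pose to reach, as a shift and turn from the pose commanded when the call began, along the tool's axes at that moment; what a row does not reach only later rows make up. A row lasts 1/10 s, in which the tool goes at most 50 mm and 8.59 degrees, less where a joint would pass 70% of its speed; a pose out of reach is approached as far as the arm can. A call with a gripper value outside its range is refused whole. The fingers move at their own pace and stop on an object; the grip force is fixed at half the most. Time passes only in rows, so rows that repeat a pose let the fingers close. It gives the time, the measured TCP pose, the force and the opening at its end, in the units of the state.
- get_obs(): the state, without advancing time (a new reading comes with each control period).
- camera(name): name is "scene" or "top" or "wrist"; returns the picture (400x640x3 uint8, red, green, blue); there is no depth.
- get_calibration(name): a dict with "vertical_fov" (degrees; the focal length in pixels is half the picture's height over the tangent of half this angle, whatever the lens; pixels are square), "cx", "cy" (the principal point, pixels), "R" (3x3) and "t" (3): a world point X has camera coordinates R X + t. Camera axes: x right, y down, z forward; pixel columns grow to the right and rows downward; lengths in m; the calibration is good to about 2 mm. A picture is of the moment at which its call begins: read the wrist's pose just before it. get_calibration takes no time and is no camera call; for the wrist camera it gives the pose at the moment of the call.
- hand_in(): hands the job in, once; it reports no verdict.
The state is a dict: "time_s": time; "q": joint angles; "dq": joint speeds; "joint_efforts": joint torques, N m; "eef_pos": TCP position; "eef_rot": TCP orientation; "wrist_force": force on the tool from outside, world axes, zero at the start; "torque": the same for the moment, N m; "opening": opening from 0.0 (shut) to 1.0 (fully open).
Only numpy, scipy, OpenCV 4.12 (cv2) and the standard library are available. Lean on these libraries where they do the work, as an engineer would, in place of code of your own. Each camera call takes 0.05 s, during which the arm holds its last target. There are 200 camera calls.

### The job

Press the release button on the sloping drill jig so that its lid springs open to the stop, and take the drilled steel plate out of the jig. Stand the plate upright on one of its short edges on the table top, flat against the front face of the clamping square and centred on that face, ready for tacking. Let go of it, leave the jig's lid open, and do not disturb the other things on the table.

Things in the scene. Friction and masses are not known exactly. Their poses are not given: they have to be found in the camera images.
- jig: Drill jig on a fixed stand; origin on the table under its middle, x away from its low (button) end, y across, z up. Its steel deck, 256 x 116 mm, and all on it slope at 40 degrees, rising along x from the button to the lid's hinge; the deck's top is 98 mm above the table at the origin. Base plate 215 x 150 mm. The open lid reaches 0.32 m above the table.
- button_top (a point): Centre of the top of the black release button, 30 mm in diameter, 9 mm proud of a bright collar on the dark latch block (42 x 46 mm) at the jig's low end, nearest the robot. x up the slope, y level across, z out of the button, square to the slope: 40 degrees from vertical, leaning to the low end. It is pressed along -z. The closed lid's front edge is 36 mm up the slope.
- button (a joint): Travel of the release button (m): 0 out, 0.006 fully in. It takes about 2 N to start and 5 N fully in, draws the lid's bolt back as it goes (the lid is free from about 0.004 m) and springs out again when let go.
- lid (a joint): Hinge angle of the jig's lid (rad): 0 closed and latched, 2.97 (170 degrees) open on its stop. Once unlatched, a spring opens it all the way in about 1 s and holds it there lightly. Open, it stands beyond the plate, seen from the button, leaning 40 degrees back from vertical, away from the plate.
- lid_hinge (a point): Middle of the lid's level hinge pin: 95 mm up the slope from the plate's middle, 42 mm out from the deck. x up the slope, y along the pin, z square to the slope.
- lid_edge (a point): Middle of the front edge of the lid, an aluminium plate 153 x 84 x 10 mm with two drill bushes and a screw in it, 165 mm from the hinge. Closed, it lies parallel to the deck, 3 mm above the drilled plate and hides it.
- nest (a point): Where the underside of the plate lies in the jig, on two rest blocks 36 mm wide and 22 mm above the deck, so both long edges overhang with free room beside and below. x up the slope, z square to it. 8 mm dowels, lower than the plate's top, stand by its long edges 42 mm either way from the middle (1 mm play) and against its low end; none at its upper end: it lifts out straight up.
- plate_centre (a point): Centre of the drilled plate: bright steel flat bar, 100 x 60 x 12 mm, about 0.56 kg, two 13 mm holes on its long middle line. x along its 100 mm length (in the jig: up the slope), y along its 60 mm width (in the jig: level), z along its 12 mm thickness (in the jig: square to the slope, out of the deck).
- square_foot (a point): Foot of the front face of the clamping square, on the table, midway across the face. The square is a fixed steel L: upright leg 44 mm wide (narrower than the plate), 100 mm tall, 12 mm thick, with a foot and gusset running 110 mm back. x points into the leg, y along the face, z up; the face is at x = 0 and looks to -x, the robot's side. The plate in place has its centre at (-6, 0, 50) mm.
- tube_offcut: offcut of dark square steel tube, 130 x 50 x 50 mm, lying between the jig and the square; a bystander; origin at the middle of its underside
- weld_magnet: flat grey triangular welding magnet, 90 mm legs, 19 mm thick, lying between the jig and the square; a bystander; origin at the middle of its underside
- hammer: hammer, 290 mm long, lying at the left; a bystander; origin at the middle of its underside
- wire_brush: wire brush, 220 mm long, lying at the right; a bystander; origin at the middle of its underside
- spray_can: plain metal spray can, 66 mm in diameter, 190 mm tall, standing at the far left; a bystander; origin at the middle of its underside
- mug: white mug, 82 mm in diameter, 90 mm tall, standing at the near right; a bystander; origin at the middle of its underside
There are look-alikes about, which are no part of the job. Leave any orange or turquoise look-alike of the part that bears square_foot alone.

How it is judged:
By the outcome, as a careful person would: the job done as asked, in the order asked, and still so for the second after the job is handed in, with the robot touching nothing.
It also fails if it takes over 56 s, if anything falls off the work surface, if the arm or the gripper's body presses on something with over 40 N, if the wrist force passes 120 N, or if a joint passes its speed limit or range.

## Working session

There is one attempt and no reset: what is moved stays moved. The work goes in short steps, Python scripts to look and compute and a tool call to move; the robot and the scene stay as the last step left them, time stands still between calls to the robot, and variables do not carry over. Pictures are saved under pics/ and viewed, about 8 in all and at most 12, crops included, and the job is handed in when it is done.

Besides the shell and the picture viewer there is one more tool, called by a JSON object that holds its "api" and its "payload". apply_moves: Moves the arm, as the interface text tells. Its arguments: {"type":"object","properties":{"moves":{"type":"array","items":{"type":"array","items":{"type":"array","items":{"type":"number"}}}}},"required":["moves"]}

```bash
mkdir -p pics; ls
cat > h.py <<'E'
from bench import *
import numpy as np, cv2
from scipy.spatial.transform import Rotation as Ro
def shot(n,f):
    c=get_calibration(n); im=camera(n); cv2.imwrite('pics/'+f+'.png',im[:,:,::-1]); return im,c
E
python3 - <<'E'
from h import *
a,c=shot('scene','s0'); b,d=shot('top','t0')
for k in (c,d): print(k)
print(get_obs())
E
```

```text
pics
{'vertical_fov': 49.42996407625752, 'cx': 324.9300766543235, 'cy': 196.42537302178286, 'R': array([[ 0.2402375 ,  0.97041565, -0.02407097],
       [ 0.55498729, -0.1576536 , -0.81678299],
       [-0.79641387,  0.18286282, -0.57644266]]), 't': array([-0.10420523, -0.17574272,  1.67963014])}
{'vertical_fov': 50.28079527165157, 'cx': 320.0352302059259, 'cy': 198.45635785574845, 'R': array([[-0.01058262, -0.99992632, -0.0059473 ],
       [-0.97872946,  0.01157655, -0.20482828],
       [ 0.20488203,  0.00365318, -0.97877986]]), 't': array([0.02769483, 0.52198619, 1.49114703])}
{'time_s': 0.1, 'q': array([-1.50730443e+00,  1.81504388e-01,  1.60791960e+00, -1.07559813e-05,
        1.35381052e+00, -2.06332213e-01]), 'dq': array([-4.35193347e-05, -2.23336344e-03, -1.12830916e-03, -9.60812574e-04,
       -8.58881135e-04, -2.08835417e-03]), 'joint_efforts': array([ 2.85954193e-04, -4.45876122e+01, -3.52238131e+01, -1.70791959e-04,
        4.16766823e-03,  7.26796287e-06]), 'eef_pos': array([ 0.153238  , -0.55370844,  0.24944746]), 'eef_rot': array([-8.19209241e-04,  9.90912674e-01,  1.34504271e-01,  5.33433876e-05]), 'wrist_force': array([ 0.64525218, -0.79051448, -0.22011568]), 'torque': array([ 0.01305718, -0.04459513,  0.03674797]), 'opening': 0.99972506364544}
```

View pics/s0.png

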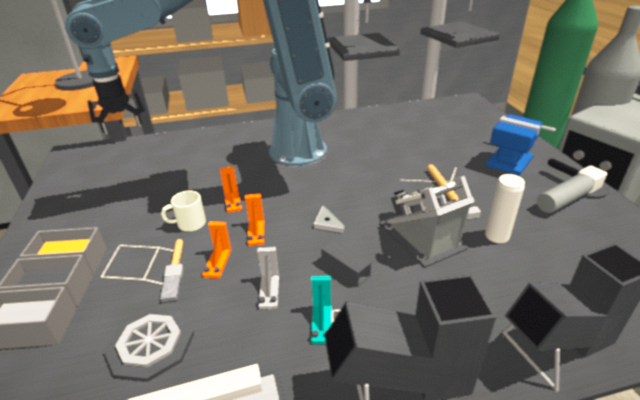

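View pics/t0.png

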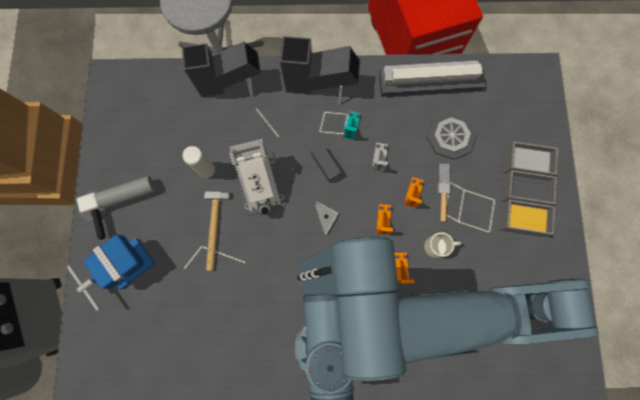

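The scene shows the jig at (432,220), the grey-steel square at (267,280), three orange look-alikes at (231,190), (256,220) and (216,250), and a turquoise one at (320,310). In the top view the jig is at (255,178) with its button at (264,209). The steel square is at (381,156), the orange ones at (414,192), (384,219) and (402,268), and the turquoise one at (352,124). I choose the bare steel square and check it in a crop.

Run:
```python
import cv2,numpy as np
t=cv2.imread('pics/t0.png'); s=cv2.imread('pics/s0.png')
def c(i,x,y,w,h,k):
    return cv2.resize(i[y:y+h,x:x+w],None,fx=k,fy=k,interpolation=cv2.INTER_CUBIC)
# top row: top cam (x4), bottom: scene
a=np.hstack([c(t,220,130,80,60,5),c(t,350,130,80,60,5)])
a=np.hstack([c(t,225,135,66,100,3*2)[:,:396],np.vstack([c(t,360,135,50,37,8),c(s,240,240,50,38,8)])[:600]])if 0 else None
L=c(t,225,132,66,96,6); L=L[:576]
R=np.vstack([c(t,362,138,40,36,8),c(s,245,242,40,36,8)])
cv2.imwrite('pics/c0.png',np.hstack([L,R]))
```

```text
(no output)
```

View pics/c0.png

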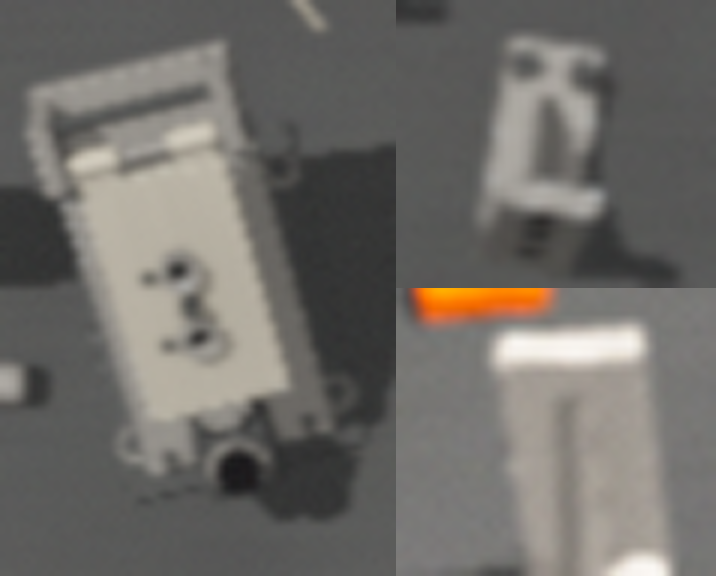

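The crop confirms the bare steel L with its upright leg towards the robot. It also shows the closed lid, with corners at top-view (251,202), (273,197), (264,158) and (239,162), and the black button at (264.5,210).

```bash
cat >> h.py <<'E'
def ray(c,p):
    f=200/np.tan(np.radians(c['vertical_fov'])/2)
    d=c['R'].T@np.array([(p[0]-c['cx'])/f,(p[1]-c['cy'])/f,1]); return -c['R'].T@c['t'],d
def onz(c,p,z):
    o,d=ray(c,p); return o+d*(z-o[2])/d[2]
def proj(c,X):
    f=200/np.tan(np.radians(c['vertical_fov'])/2)
    Y=np.atleast_2d(X)@c['R'].T+c['t']; return Y[:,:2]/Y[:,2:]*f+[c['cx'],c['cy']]
S=np.radians(40)
def jigR(yaw): return Ro.from_euler('z',yaw).as_matrix()@Ro.from_euler('y',-S).as_matrix()
def jigpt(x,y,yaw,P): # P: (up slope, across, out of deck)
    return np.atleast_2d(P)@jigR(yaw).T+[x,y,.098]
E
python3 - <<'E'
from h import *
from scipy.optimize import least_squares
c=get_calibration('top')
o=np.array([225,132]); px=np.array([[155,418],[288,388],[237,152],[85,180]])/6+o
bp=np.array([237,470])/6+o
P=lambda pm:np.array([[pm-.07,.042,.047],[pm-.07,-.042,.047],[pm+.083,-.042,.047],[pm+.083,.042,.047]])
def f(v):
    x,y,w,hb=v
    return np.vstack([proj(c,jigpt(x,y,w,P(0)))-px,proj(c,jigpt(x,y,w,[-.106,0,hb]))-bp]).ravel()
r=least_squares(f,[.6,.2,.2,.05],x_scale=[.1,.1,.1,.01]); print(r.x,np.round(r.fun,1))
print('button',jigpt(*r.x[:3],[-.106,0,r.x[3]]))
a=onz(c,(375,163.6),.1);b=onz(c,(387.75,165.2),.1);print(a,b,np.linalg.norm(a-b))
w=get_calibration('wrist'); o=get_obs(); RT=Ro.from_quat(np.roll(o['eef_rot'],-1)).as_matrix()
print('cam in tool', RT.T@(-w['R'].T@w['t']-o['eef_pos']), 'cam axes in tool', np.round(w['R']@RT,2), w['vertical_fov'])
E
```

```text
[0.59759362 0.24356117 0.19460711 0.06648401] [-0.5 -0.3  0.7 -0.  -0.4  0.   0.4  0.3 -0.2  0. ]
button [[0.47599725 0.21959433 0.08079422]]
[ 0.63761357 -0.17612047  0.1       ] [ 0.63111564 -0.22138942  0.1       ] 0.045732926441992845
cam in tool [ 0.06883957  0.00062607 -0.12406798] cam axes in tool [[-0.    1.   -0.  ]
 [-0.96 -0.   -0.27]
 [-0.27  0.    0.96]] 62.71833583236408
```

```bash
cat >> h.py <<'E'
def T(yaw,tilt): # tool: x forward(yaw), z down, tipped forward by tilt (rad) from straight down
    return Ro.from_euler('z',yaw)*Ro.from_euler('y',-tilt)*Ro.from_euler('x',np.pi)
def go(pos,rot,o=None):
    o=o or get_obs(); C=Ro.from_quat(np.roll(o['eef_rot'],-1))
    print('shift cm',np.round(C.inv().apply(np.array(pos)-o['eef_pos'])*100,2),'rot',np.round((C.inv()*rot).as_rotvec(),3))
J=(.5976,.2436,.1946); HB=.0665
E
python3 - <<'E'
from h import *
print(T(0,.5).as_matrix().round(2))
go((.43,-.17,.32),T(-.142,.5))
E
```

```text
[[ 0.88 -0.    0.48]
 [-0.   -1.   -0.  ]
 [ 0.48  0.   -0.88]]
shift cm [ 36.91 -29.62  -7.  ] rot [-0.105  0.493  0.403]
```

{"api": "apply_moves", "payload": {"moves": [[[36.9,-29.6,-7,-0.105,0.493,0.403,0.5],[36.9,-29.6,-7,-0.105,0.493,0.403,0.3],[36.9,-29.6,-7,-0.105,0.493,0.403,0],[36.9,-29.6,-7,-0.105,0.493,0.403,0],[36.9,-29.6,-7,-0.105,0.493,0.403,0],[36.9,-29.6,-7,-0.105,0.493,0.403,0],[36.9,-29.6,-7,-0.105,0.493,0.403,0],[36.9,-29.6,-7,-0.105,0.493,0.403,0]]]}}

```text
time_s: 0.9
eef_pos: [0.3851, -0.2317, 0.3091]
eef_rot: [0.019, 0.966, -0.07, 0.247]
wrist_force: [0.2, -0.5, 0.6]
opening: 0.003
```

Run:
```python
from h import *
go((.43,-.17,.32),T(-.142,.5))
o=get_obs();print(o['time_s'],o['eef_pos'])
```

```text
shift cm [ 3.65 -6.75  0.74] rot [ 0.003 -0.001 -0.001]
0.9 [ 0.38508222 -0.23174638  0.30905293]
```

{"api": "apply_moves", "payload": {"moves": [[[3.6,-6.7,0.7,0,0,0,0],[3.6,-6.7,0.7,0,0,0,0],[3.6,-6.7,0.7,0,0,0,0],[3.6,-6.7,0.7,0,0,0,0],[3.6,-6.7,0.7,0,0,0,0]]]}}

```text
time_s: 1.4
eef_pos: [0.4283, -0.1726, 0.3193]
eef_rot: [0.018, 0.966, -0.069, 0.247]
wrist_force: [0.3, -0.1, 0.5]
opening: 0.003
```

Run:
```python
from h import *
im,c=shot('wrist','w0'); np.savez('w0.npz',**c)
p=proj(c,[[.634,-.2,.1],[.634,-.2,0]]);print(p)
cv2.imwrite('pics/w0c.png',im[:,:,::-1])
p=p.mean(0).astype(int);x=max(0,min(440,p[0]-100));y=max(0,min(250,p[1]-75));print(x,y)
cv2.imwrite('pics/w0c.png',cv2.resize(im[y:y+150,x:x+200,::-1],None,fx=4,fy=4,interpolation=cv2.INTER_CUBIC))
```

```text
[[312.15033537 102.61177438]
 [312.52624688 136.90024283]]
212 44
```

View pics/w0c.png

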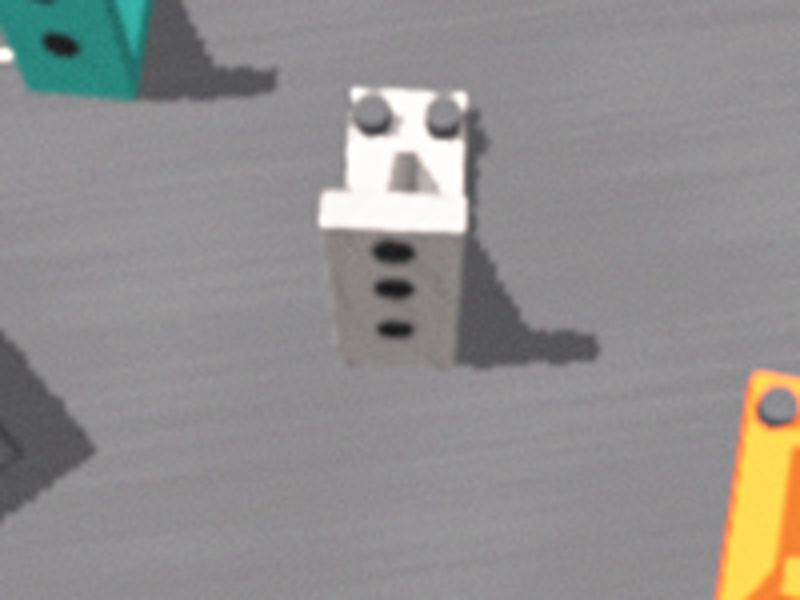

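The steel square's front face shows in the crop with its top corners at (320,230) and (467,233) and its foot corners at (345,364) and (456,366). A turquoise look-alike is behind to the left and an orange one is in front to the right.

```bash
cat >> h.py <<'E'
from scipy.optimize import least_squares
E
python3 - <<'E'
from h import *
c=dict(np.load('w0.npz')); 
px=np.array([[320,230],[467,233],[345,364],[456,366]])/4+[212,44]-.4
W=np.array([[0,.022,.1],[0,-.022,.1],[0,.022,0],[0,-.022,0]])
g=lambda v:W@Ro.from_euler('z',v[2]).as_matrix().T+[v[0],v[1],0]
r=least_squares(lambda v:(proj(c,g(v))-px).ravel(),[.634,-.2,-.14]);print(r.x,r.fun.round(1))
t=get_calibration('top');print(proj(t,g(r.x)).round(1))
for p in [(384,219),(414,192),(402,268),(325,217),(326,165),(441,245),(352,124)]: print(p,onz(t,p,.02).round(3))
for n in ('wrist',): 
    im=cv2.imread('pics/w0.png'); print(im.shape)
print(proj(c,[[.476,.2196,.081]]))
E
```

```text
[ 0.63652984 -0.19825833 -0.16415153] [ 0.7 -0.5  0.2 -0.6 -1.3  0.6  0.1  0.7]
[[375.1 162.9]
 [387.3 164.7]
 [371.9 170.5]
 [383.4 172.1]]
(384, 219) [ 0.45  -0.212  0.02 ]
(414, 192) [ 0.55  -0.327  0.02 ]
(402, 268) [ 0.272 -0.269  0.02 ]
(325, 217) [0.46  0.004 0.02 ]
(326, 165) [ 0.658 -0.002  0.02 ]
(441, 245) [ 0.352 -0.414  0.02 ]
(352, 124) [ 0.821 -0.104  0.02 ]
(400, 640, 3)
[[-39.328991   286.67481565]]
```

Run:
```python
import cv2,numpy as np
t=cv2.imread('pics/t0.png'); s=cv2.imread('pics/s0.png');w=cv2.imread('pics/w0.png')
r=lambda i,k:cv2.resize(i,None,fx=k,fy=k,interpolation=cv2.INTER_CUBIC)
a=np.hstack([r(t[198:244,368:418],6),r(s[190:255,235:275],4.246)[:276]])
b=r(w[:, 180:640],1)[:320]
b=r(w[60:400,220:640],.9)
W=max(a.shape[1],b.shape[1]);p=lambda i:cv2.copyMakeBorder(i,0,0,0,W-i.shape[1],cv2.BORDER_CONSTANT)
cv2.imwrite('pics/c1.png',np.vstack([p(a),p(b)]))
print(a.shape,b.shape)
```

```text
(276, 470, 3) (306, 378, 3)
```

View pics/c1.png

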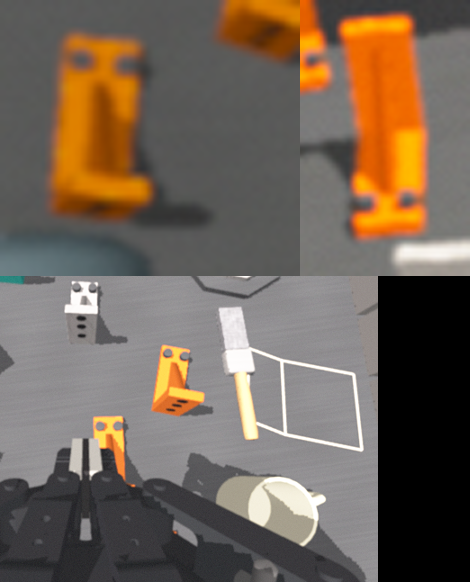

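The orange look-alike ahead of the square has its foot towards the square, its rear edge at top (379..392,204.5), and its tall leg at (385,229.7), on the robot's side.

Run:
```python
from h import *
t=get_calibration('top'); s=get_calibration('scene'); w=dict(np.load('w0.npz'))
print('foot end',onz(t,(378.8,204.3),.012),onz(t,(391.7,205),.012), 'wrist',onz(w,(323,218),.012),onz(w,(358,217),.012))
print('leg top',onz(t,(384.7,229.7),.1), 'scene leg top', onz(s,(235+378/4.246-300/4.246,190+20/4.246),.1))
print(jigpt(*J,[0,0,.028]),jigpt(*J,[.095,0,.042]))
R=jigR(J[2]); z=R[:,2]; b=jigpt(*J,[-.106,0,HB])[0]
tool=Ro.from_matrix(np.c_[R[:,0],-R[:,1],-z]); print(tool.as_matrix().round(2),T(J[2],S).as_matrix().round(2))
go(b+z*.12,tool)
```

```text
foot end [ 0.50633167 -0.19594953  0.012     ] [ 0.5031245  -0.24367844  0.012     ] wrist [ 0.50688984 -0.19650734  0.012     ] [ 0.50132847 -0.24481645  0.012     ]
leg top [ 0.39958558 -0.20086051  0.1       ] scene leg top [ 0.39694801 -0.20369249  0.1       ]
[[0.57994166 0.24011964 0.11944924]] [[0.6425131  0.25245211 0.19123869]]
[[ 0.75  0.19  0.63]
 [ 0.15 -0.98  0.12]
 [ 0.64 -0.   -0.77]] [[ 0.75  0.19  0.63]
 [ 0.15 -0.98  0.12]
 [ 0.64  0.   -0.77]]
shift cm [-14.19 -36.99   8.89] rot [ 0.193  0.197 -0.28 ]
```

{"api": "apply_moves", "payload": {"moves": [[[-14.2,-37,0,0.193,0.197,-0.28,0],[-14.2,-37,0,0.193,0.197,-0.28,0],[-14.2,-37,0,0.193,0.197,-0.28,0],[-14.2,-37,0,0.193,0.197,-0.28,0],[-14.2,-37,0,0.193,0.197,-0.28,0],[-14.2,-37,0,0.193,0.197,-0.28,0],[-14.2,-37,0,0.193,0.197,-0.28,0],[-14.2,-37,0,0.193,0.197,-0.28,0]]]}}

```text
time_s: 2.25
eef_pos: [0.3709, 0.1623, 0.2572]
eef_rot: [-0.031, 0.936, 0.089, 0.338]
wrist_force: [-0.3, -1.0, -1.1]
opening: 0.001
```

```bash
cat >> h.py <<'E'
def btool(h): # tip offset h above the button: TCP pos
    R=jigR(J[2]); return jigpt(*J,[-.106,0,HB])[0]+R[:,2]*(h+.019)
E
python3 - <<'E'
from h import *
go(btool(.08),T(J[2],S))
E
```

```text
shift cm [-2.55 -3.64 10.95] rot [ 0.004  0.005 -0.003]
```

{"api": "apply_moves", "payload": {"moves": [[[-2.5,-3.6,5,0,0,0,0],[-2.5,-3.6,10.9,0,0,0,0],[-2.5,-3.6,10.9,0,0,0,0],[-2.5,-3.6,10.9,0,0,0,0],[-2.5,-3.6,10.9,0,0,0,0],[-2.5,-3.6,10.9,0,0,0,0]]]}}

```text
time_s: 2.85
eef_pos: [0.4145, 0.206, 0.159]
eef_rot: [-0.032, 0.936, 0.089, 0.339]
wrist_force: [0.6, 0.0, -0.3]
opening: -0.001
```

Run:
```python
from h import *
go(btool(.08),T(J[2],S))
im,c=shot('wrist','w1'); np.savez('w1.npz',**c)
pts=jigpt(*J,[[-.106,0,HB],[-.07,.042,.047],[-.07,-.042,.047],[.083,-.042,.047],[.083,.042,.047]])
p=proj(c,pts);print(p.round(1))
v=im[:,:,::-1].copy()
for q in p: cv2.drawMarker(v,tuple(int(a) for a in q.round()),(0,0,255),0,9)
cv2.imwrite('pics/w1c.png',v)
```

```text
shift cm [-0.21 -0.15  0.14] rot [ 0.004  0.004 -0.003]
[[311.1 212. ]
 [254.4 157.9]
 [367.6 157.5]
 [377.8 -90.7]
 [241.2 -90.6]]
```

View pics/w1c.png

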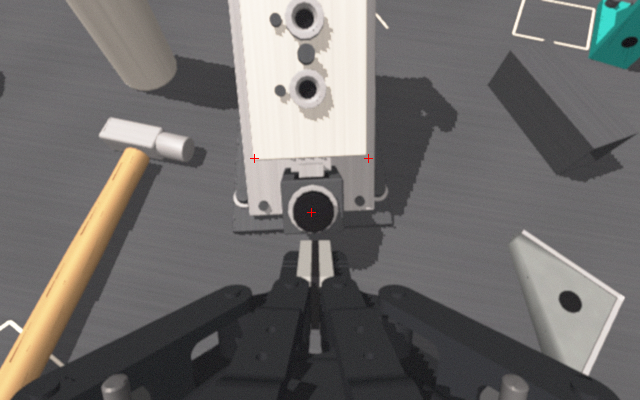

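The picture has the button at (312,209), within 2 mm of the model's (311,212), and the lid's front edge at row 158 agrees too. The fingers are shut and in line, so I press.

{"api": "apply_moves", "payload": {"moves": [[[-0.1,-0.1,3,0,0,0,0],[-0.1,-0.1,6,0,0,0,0],[-0.1,-0.1,7.3,0,0,0,0],[-0.1,-0.1,7.6,0,0,0,0],[-0.1,-0.1,7.8,0,0,0,0],[-0.1,-0.1,8,0,0,0,0],[-0.1,-0.1,8.1,0,0,0,0],[-0.1,-0.1,8.1,0,0,0,0]]]}}

```text
time_s: 3.7
eef_pos: [0.4642, 0.2176, 0.0957]
eef_rot: [-0.032, 0.936, 0.09, 0.339]
wrist_force: [-0.8, -1.9, 4.7]
opening: -0.002
```

{"api": "apply_moves", "payload": {"moves": [[[0,0,0.15,0,0,0,0],[0,0,0.3,0,0,0,0],[0,0,0.4,0,0,0,0],[0,0,0.4,0,0,0,0],[0,0,0.4,0,0,0,0]]]}}

```text
time_s: 4.2
eef_pos: [0.4658, 0.2183, 0.0934]
eef_rot: [-0.032, 0.936, 0.091, 0.339]
wrist_force: [-35.1, -15.3, 47.9]
opening: -0.0
```

Run:
```python
from h import *
o=get_obs();print(o['wrist_force'],o['eef_pos'],(o['eef_pos']-btool(0))@jigR(J[2]))
im,c=shot('scene','s1'); 
a=cv2.imread('pics/s0.png')[150:290,360:520]; b=cv2.imread('pics/s1.png')[150:290,360:520]
print(abs(a.astype(int)-b).mean())
cv2.imwrite('pics/s1c.png',cv2.resize(b,None,fx=4,fy=4))
```

```text
[-35.10105493 -15.30816106  47.93032787] [0.46579772 0.2183256  0.09342273] [ 0.00025313  0.0006898  -0.00274305]
13.230714285714285
```

View pics/s1c.png

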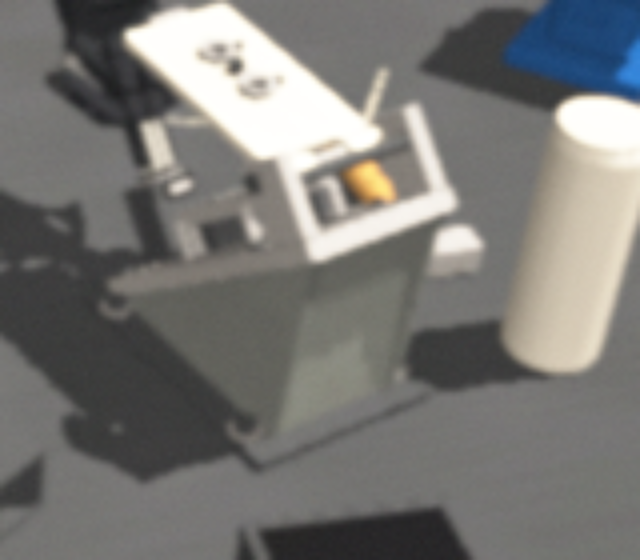

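The lid is unlatched and swinging up, so I back off along the button's axis.

{"api": "apply_moves", "payload": {"moves": [[[0,0,-0.4,0,0,0,0],[0,0,-3,0,0,0,0],[0,0,-7,0,0,0,0],[0,0,-10,0,0,0,0.5],[0,0,-10,0,0,0,1],[0,0,-10,0,0,0,1],[0,0,-10,0,0,0,1],[0,0,-10,0,0,0,1]]]}}

```text
time_s: 5.05
eef_pos: [0.4027, 0.2057, 0.1664]
eef_rot: [-0.032, 0.937, 0.09, 0.336]
wrist_force: [0.6, -0.3, 0.4]
opening: 0.845
```

```bash
cat >> h.py <<'E'
TH=np.radians(35)
def ptool(h,dx=0): # TCP on plate centre, h back along tool axis
    r=T(J[2],S-TH); return jigpt(*J,[dx,0,.028])[0]-h*r.as_matrix()[:,2], r
E
python3 - <<'E'
from h import *
go(*ptool(.16))
E
```

```text
shift cm [2.001e+01 2.000e-02 1.890e+00] rot [ 0.002 -0.6   -0.002]
```

{"api": "apply_moves", "payload": {"moves": [[[7,0,-3,0,-0.2,0,1],[14,0,-1,0,-0.4,0,1],[20,0,1.9,0,-0.6,0,1],[20,0,1.9,0,-0.6,0,1],[20,0,1.9,0,-0.6,0,1],[20,0,1.9,0,-0.6,0,1],[20,0,1.9,0,-0.6,0,1],[20,0,1.9,0,-0.6,0,1]]]}}

```text
time_s: 5.85
eef_pos: [0.5649, 0.2375, 0.2785]
eef_rot: [-0.004, 0.994, 0.096, 0.044]
wrist_force: [-0.1, 0.7, -0.5]
opening: 1.001
```

Run:
```python
from h import *
go(*ptool(.16))
im,c=shot('wrist','w2'); np.savez('w2.npz',**c)
P=[[.05,.03,.034],[.05,-.03,.034],[-.05,-.03,.034],[-.05,.03,.034]]
p=proj(c,jigpt(*J,P));print(p.round(1))
v=im[:,:,::-1].copy()
for q in p: cv2.drawMarker(v,tuple(int(a) for a in q.round()),(0,0,255),0,9)
cv2.imwrite('pics/w2c.png',v)
```

```text
shift cm [ 0.14  0.04 -0.02] rot [ 0.002 -0.    -0.002]
[[274.5 150.6]
 [353.6 150.3]
 [344.5 226.2]
 [284.2 226.4]]
```

View pics/w2c.png

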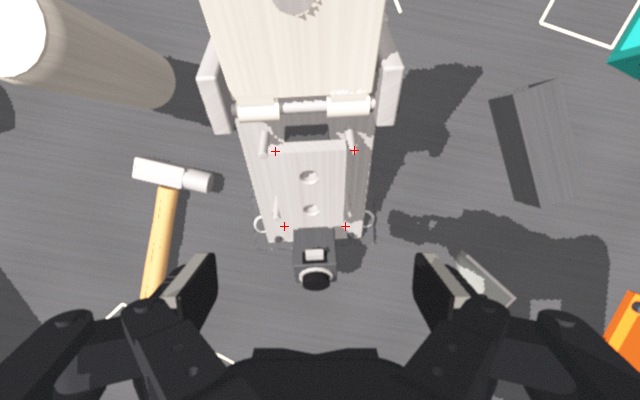

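The lid is fully open. The plate is exposed with holes at (309,177) and (311,210), and the projected corners look a few pixels off, so I zoom in.

Run:
```python
import cv2
v=cv2.imread('pics/w2.png')[90:250,220:400]
cv2.imwrite('pics/w2d.png',cv2.resize(v,None,fx=3.6,fy=3.6,interpolation=cv2.INTER_CUBIC))
```

```text
(no output)
```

View pics/w2d.png

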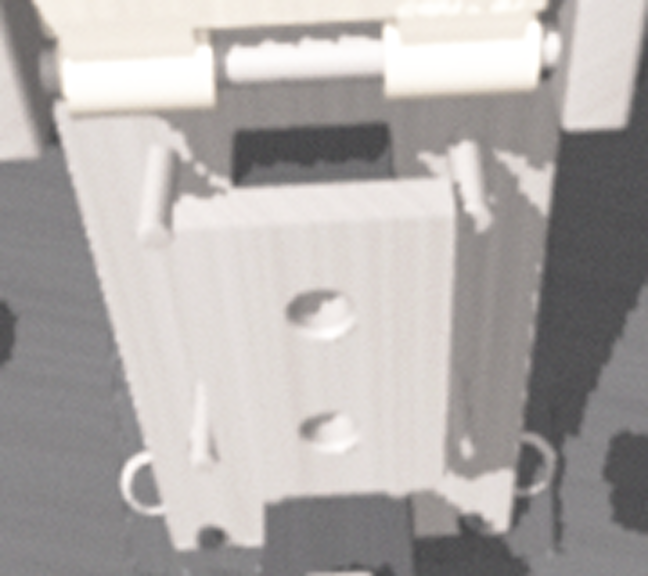

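Plate corners in the crop are about (180,228), (453,213) and (443,490), and the hinge-pin ends are at (40,70) and (555,47). The jig is therefore turned a few hundredths of a radian more than I had it. I refit.

```bash
python3 - <<'E'
from h import *
c1=dict(np.load('w1.npz'));c2=dict(np.load('w2.npz'))
k=lambda a:np.array(a)/3.6+[220,90]-.3
obs=[(c1,[-.106,0,HB],(312.5,209)),
(c2,[.05,.03,.034],k((180,228))),(c2,[.05,-.03,.034],k((453,213))),(c2,[-.05,-.03,.034],k((443,490))),(c2,[.095,0,.042],k((297.5,58.5)))]
def f(v):
    r=[proj(c,jigpt(*v,P))[0]-p for c,P,p in obs]
    d=proj(c2,jigpt(*v,[[.095,.07,.042],[.095,-.07,.042]])); 
    return np.r_[np.ravel(r), (d[1]-d[0])[1]*143/(d[1]-d[0])[0]+6.4]
r=least_squares(f,J,x_scale=[.01,.01,.1]);print(r.x,r.fun.round(1))
with open('h.py','a') as g: g.write('J=(%.4f,%.4f,%.4f)\n'%tuple(r.x))
E
python3 -c "
from h import *
go(*ptool(.16));go(*ptool(-.0))
R=jigR(J[2]);print(btool(0))"
```

```text
[0.59684579 0.24814211 0.23915077] [-0.1  2.6 -2.1 -0.8  1.  -0.4 -0.2 -1.1  1.1 -0.4 -0.6]
shift cm [ 0.16 -0.26  0.06] rot [ 0.005 -0.001 -0.046]
shift cm [ 0.14 -0.35 16.06] rot [ 0.005 -0.001 -0.046]
[0.46451769 0.21584045 0.09536131]
```

{"api": "apply_moves", "payload": {"moves": [[[0.15,-0.3,4,0,0,-0.045,1],[0.15,-0.3,8,0,0,-0.045,1],[0.15,-0.3,11,0,0,-0.045,1],[0.15,-0.3,13,0,0,-0.045,1],[0.15,-0.3,14.5,0,0,-0.045,1],[0.15,-0.35,15.5,0,0,-0.045,1],[0.15,-0.35,16,0,0,-0.045,1],[0.15,-0.35,16,0,0,-0.045,1]]]}}

```text
time_s: 6.7
eef_pos: [0.5814, 0.2441, 0.122]
eef_rot: [-0.003, 0.992, 0.118, 0.046]
wrist_force: [-0.1, -0.2, 0.5]
opening: 0.998
```

Run:
```python
from h import *
go(*ptool(0)); print(get_obs()['wrist_force'])
```

```text
shift cm [-0.23 -0.02  0.24] rot [ 0.006 -0.004 -0.002]
[-0.13792926 -0.24867477  0.51024331]
```

{"api": "apply_moves", "payload": {"moves": [[[0,0,0,0,0,0,1],[0,0,0,0,0,0,0.8],[0,0,0,0,0,0,0.6],[0,0,0,0,0,0,0.4],[0,0,0,0,0,0,0.4],[0,0,0,0,0,0,0.4],[0,0,0,0,0,0,0.4],[0,0,0,0,0,0,0.4]]]}}

```text
time_s: 7.5
eef_pos: [0.5819, 0.2446, 0.1233]
eef_rot: [-0.003, 0.992, 0.118, 0.046]
wrist_force: [-2.5, 0.5, 4.4]
opening: 0.69
```

Run:
```python
from h import *
o=get_obs(); R=jigR(J[2]); print((o['eef_pos']-jigpt(*J,[0,0,.028])[0])@R*1000, 'mm TCP in plate frame')
t=Ro.from_quat(np.roll(o['eef_rot'],-1)).as_matrix(); print('zj in tool',t.T@R[:,2],np.degrees(np.arccos(-t[:,2]@R[:,2])))
```

```text
[4.5216488  0.09733749 1.17428055] mm TCP in plate frame
zj in tool [-0.56896647  0.00511124 -0.82234484] 34.67978558693841
```

{"api": "apply_moves", "payload": {"moves": [[[0,0,0,0,0,0,0.3],[-0.3,0,-0.4,0,0,0,0.3],[-0.6,0,-0.8,0,0,0,0.3],[-1.1,0,-1.6,0,0,0,0.3],[-1.7,0,-2.5,0,0,0,0.3],[-2.3,0,-3.3,0,0,0,0.3],[-2.3,0,-3.3,0,0,0,0.3]]]}}

```text
time_s: 8.2
eef_pos: [0.5556, 0.2381, 0.1537]
eef_rot: [-0.003, 0.992, 0.118, 0.046]
wrist_force: [0.3, -0.0, -5.3]
opening: 0.688
```

```bash
cat >> h.py <<'E'
Q=(.6360,-.1982,-.158)
def stool(dx,dz,q=None,tilt=np.radians(55.3)):
    q=q or Q; r=Ro.from_euler('z',q[2]); return r.apply([-.0072-dx,0,.0545+dz])+[q[0],q[1],0],T(q[2],tilt)
E
python3 - <<'E'
from h import *
go((.50,.19,.31),T(.1,.4))
E
```

```text
shift cm [ -5.07   3.46 -16.14] rot [-0.028  0.307  0.135]
```

{"api": "apply_moves", "payload": {"moves": [[[-1,0.5,-4,0,0,0,0.3],[-2.5,1.5,-8,0,0.06,0.02,0.3],[-4,2.5,-12,-0.01,0.15,0.06,0.3],[-5,3.5,-16,-0.03,0.24,0.1,0.3],[-5,3.5,-16,-0.03,0.31,0.13,0.3],[-5,3.5,-16,-0.03,0.31,0.13,0.3]]]}}

```text
time_s: 8.8
eef_pos: [0.5, 0.1897, 0.3084]
eef_rot: [-0.009, 0.978, 0.051, 0.2]
wrist_force: [-1.3, -0.1, -6.9]
opening: 0.688
```

Run:
```python
from h import *
print(get_obs()['opening']);go(*stool(.08,.14))
```

```text
0.6880245149564067
shift cm [-3.53 37.71 10.98] rot [-0.166  0.558  0.207]
```

{"api": "apply_moves", "payload": {"moves": [[[-0.5,4,0,-0.02,0.06,0.02,0.3],[-1,8.5,1,-0.04,0.13,0.05,0.3],[-1.5,13,2.5,-0.06,0.2,0.07,0.3],[-2,17.5,4,-0.08,0.27,0.1,0.3],[-2.4,22,5.5,-0.1,0.34,0.125,0.3],[-2.8,26.5,7,-0.12,0.41,0.15,0.3],[-3.2,31,8.5,-0.14,0.48,0.18,0.3],[-3.4,34.5,10,-0.155,0.53,0.195,0.3]]]}}

```text
time_s: 9.6
eef_pos: [0.5387, -0.0925, 0.2213]
eef_rot: [0.019, 0.903, -0.047, 0.427]
wrist_force: [-0.2, 1.8, -5.9]
opening: 0.69
```

Run:
```python
from h import *
o=get_obs();print(o['opening'],o['q'].round(2));go(*stool(.04,.08))
```

```text
0.6895282916745838 [-0.61 -0.27  2.34  1.03  0.46  0.26]
shift cm [-2.85  9.31 10.14] rot [-0.049  0.082  0.031]
```

{"api": "apply_moves", "payload": {"moves": [[[-3,5,1,-0.02,0.04,0.02,0.3],[-5,9,2,-0.05,0.08,0.03,0.3],[-5,9.3,4,-0.05,0.08,0.03,0.3],[-4.5,9.3,6,-0.05,0.08,0.03,0.3],[-4.5,9.3,6,-0.05,0.08,0.03,0.3],[-4.5,9.3,6,-0.05,0.08,0.03,0.3]]]}}

```text
time_s: 10.2
eef_pos: [0.5472, -0.185, 0.1467]
eef_rot: [0.036, 0.884, -0.07, 0.46]
wrist_force: [-0.1, 0.6, -5.1]
opening: 0.687
```

Run:
```python
from h import *
o=get_obs();print(o['opening'],o['q'].round(2));go(*stool(.04,.05))
im,c=shot('wrist','w3'); np.savez('w3.npz',**c)
W=np.array([[0,.022,.1],[0,-.022,.1],[0,.022,0],[0,-.022,0]])
print(proj(c,W@Ro.from_euler('z',Q[2]).as_matrix().T+[Q[0],Q[1],0]).round(1))
```

```text
0.6867336762647525 [-0.8   0.06  2.33  1.73  0.52 -0.59]
shift cm [-1.01 -0.08  5.91] rot [-0.001  0.006 -0.001]
[[281.8 191.9]
 [344.5 191.8]
 [290.2 261.9]
 [337.2 261.8]]
```

View pics/w3.png

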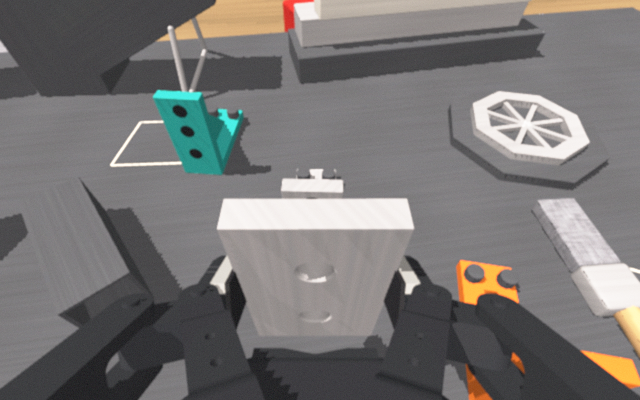

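The view shows the plate held square. Its top-face corners are at about (224,200), (409,200), (220,236) and (411,235). Just beyond it the square's top edge runs from (282,192) to (343,192), as predicted.

Run:
```python
from h import *
o=get_obs();c=dict(np.load('w3.npz'))
R=Ro.from_quat(np.roll(o['eef_rot'],-1))
# plate axes in tool at angle a about tool y; TCP in plate frame d
obs=np.array([[224,200],[409,200],[220,236],[411,235],[258,334],[376,334]])
P=np.array([[.05,.03,-.006],[.05,-.03,-.006],[.05,.03,.006],[.05,-.03,.006],[-.05,.03,.006],[-.05,-.03,.006]])
def f(v):
    a,w,dx,dy,dz=v
    M=(R*Ro.from_euler('x',w)*Ro.from_euler('y',a)*Ro.from_euler('x',np.pi)).as_matrix()
    return (proj(c,(P-[dx,dy,dz])@M.T+o['eef_pos'])-obs).ravel()
r0=f([np.radians(-34.7),0,.0045,0,.0012]);print(r0.round(1))
r0=f([np.radians(34.7),0,.0045,0,.0012]);print(r0.round(1))
for a0 in(-.6,):
    r=least_squares(f,[a0,0,.0045,0,.0012],x_scale=[.1,.1,.01,.01,.01]);print(r.x,np.degrees(r.x[0]),r.fun.round(1))
```

```text
[ 27.  -17.5 -32.9 -17.8  26.  -63.7 -30.1 -63.  -31.1 103.4  24.3 103.1]
[ -4.6  -7.4  -2.5  -7.7  -8.  -12.9   2.7 -12.3  -0.3  -1.2  -5.7  -1.4]
[ 0.62124807 -0.01027036  0.00849046  0.00113437  0.0008966 ] 35.59489262733143 [ 0.7  2.3 -1.4  2.5 -2.3 -3.   3.3 -1.6  3.5 -0.2 -4.   0.3]
```

Run:
```python
from h import *
go(*stool(.025,.02,tilt=np.radians(55.1)))
t=T(Q[2],np.radians(55.1)).as_matrix(); print('down in tool',t.T@[0,0,-1],'sqx in tool',t.T@[np.cos(Q[2]),np.sin(Q[2]),0])
```

```text
shift cm [-2.82 -0.07  8.93] rot [-0.001 -0.001  0.001]
down in tool [-8.20151876e-01 -8.32667268e-17  5.72145873e-01] sqx in tool [ 5.72145873e-01 -1.11022302e-16  8.20151876e-01]
```

{"api": "apply_moves", "payload": {"moves": [[[-0.6,0,2,0,0,0,0.3],[-1.2,0,4,0,0,0,0.3],[-1.8,0,6,0,0,0,0.3],[-2.4,0,7.6,0,0,0,0.3],[-2.8,-0.05,8.9,0,0,0,0.3],[-2.8,-0.05,8.9,0,0,0,0.3],[-2.8,-0.05,8.9,0,0,0,0.3]]]}}

```text
time_s: 10.95
eef_pos: [0.6049, -0.1936, 0.0782]
eef_rot: [0.038, 0.883, -0.068, 0.463]
wrist_force: [-0.2, 0.8, -7.0]
opening: 0.69
```

Run:
```python
from h import *
o=get_obs();print(o['opening'],o['q'].round(2),o['wrist_force']);go(*stool(.003,.02,tilt=np.radians(55.1)));go(*stool(.003,.003,tilt=np.radians(55.1)))
```

```text
0.6903875321811566 [-0.71  0.37  2.18  2.12  0.53 -0.95] [-0.18016642  0.76031517 -7.01907606]
shift cm [ 0.9  -0.03  1.95] rot [ 0.    -0.005  0.003]
shift cm [-0.5  -0.04  2.92] rot [ 0.    -0.005  0.003]
```

{"api": "apply_moves", "payload": {"moves": [[[-0.2,0,1,0,-0.005,0,0.3],[-0.4,-0.03,1.8,0,-0.005,0,0.3],[-0.48,-0.03,2.4,0,-0.005,0,0.3],[-0.48,-0.03,2.4,0,-0.005,0,0.3],[-0.48,-0.03,2.4,0,-0.005,0,0.3]]]}}

```text
time_s: 11.45
eef_pos: [0.6212, -0.1962, 0.0586]
eef_rot: [0.037, 0.884, -0.069, 0.46]
wrist_force: [-1.3, 0.3, -5.4]
opening: 0.687
```

Run:
```python
from h import *
o=get_obs();print(o['wrist_force'],o['torque']);go(*stool(.0,.0,tilt=np.radians(55.1)))
```

```text
[-1.25218244  0.33898952 -5.42764883] [0.20912545 1.16039434 0.03687758]
shift cm [ 0.11 -0.03  0.87] rot [0.001 0.002 0.002]
```

{"api": "apply_moves", "payload": {"moves": [[[-0.08,0,0.06,0,0,0,0.3],[-0.16,0,0.11,0,0,0,0.3],[-0.16,0,0.11,0,0,0,0.3]]]}}

```text
time_s: 11.75
eef_pos: [0.6211, -0.1963, 0.0569]
eef_rot: [0.037, 0.884, -0.07, 0.46]
wrist_force: [0.1, -0.6, -5.6]
opening: 0.692
```

{"api": "apply_moves", "payload": {"moves": [[[0.11,0,0.16,0,0,0,0.3],[0.23,0,0.33,0,0,0,0.3],[0.34,0,0.49,0,0,0,0.3],[0.4,0,0.57,0,0,0,0.3],[0.4,0,0.57,0,0,0,0.3],[0.4,0,0.57,0,0,0,0.3]]]}}

```text
time_s: 12.35
eef_pos: [0.6281, -0.1974, 0.057]
eef_rot: [0.037, 0.884, -0.069, 0.46]
wrist_force: [0.3, 0.4, -6.5]
opening: 0.69
```

{"api": "apply_moves", "payload": {"moves": [[[0.06,0,0.08,0,0,0,0.3],[0.11,0,0.16,0,0,0,0.3],[0.14,0,0.2,0,0,0,0.3],[0.14,0,0.2,0,0,0,0.3]]]}}

```text
time_s: 12.75
eef_pos: [0.6288, -0.1974, 0.056]
eef_rot: [0.037, 0.885, -0.07, 0.459]
wrist_force: [-15.2, 2.2, 1.6]
opening: 0.691
```

{"api": "apply_moves", "payload": {"moves": [[[-0.06,0,-0.08,0,0,0,0.3],[-0.14,0,-0.02,0,0,0,0.3],[-0.22,0,0.03,0,0,0,0.3],[-0.22,0,0.03,0,0,0,0.3]]]}}

```text
time_s: 13.15
eef_pos: [0.6289, -0.1974, 0.0558]
eef_rot: [0.037, 0.884, -0.07, 0.461]
wrist_force: [-21.9, 4.7, 12.7]
opening: 0.689
```

Run:
```python
from h import *
o=get_obs();z=Ro.from_quat(np.roll(o['eef_rot'],-1)).as_matrix();print('tilt',np.degrees(np.arccos(-z[2,2])),'yaw y',np.degrees(np.arctan2(z[0,1],-z[1,1])),o['torque'],o['wrist_force'])
im,c=shot('wrist','w4');np.savez('w4.npz',**c)
cv2.imwrite('pics/w4c.png',cv2.resize(im[130:360,170:460,::-1],None,fx=2.6,fy=2.6,interpolation=cv2.INTER_CUBIC))
```

```text
tilt 55.08627485167791 yaw y -9.083430058669355 [-0.05952339  0.61942425 -0.27676174] [-21.93185581   4.74915884  12.6856885 ]
```

View pics/w4c.png

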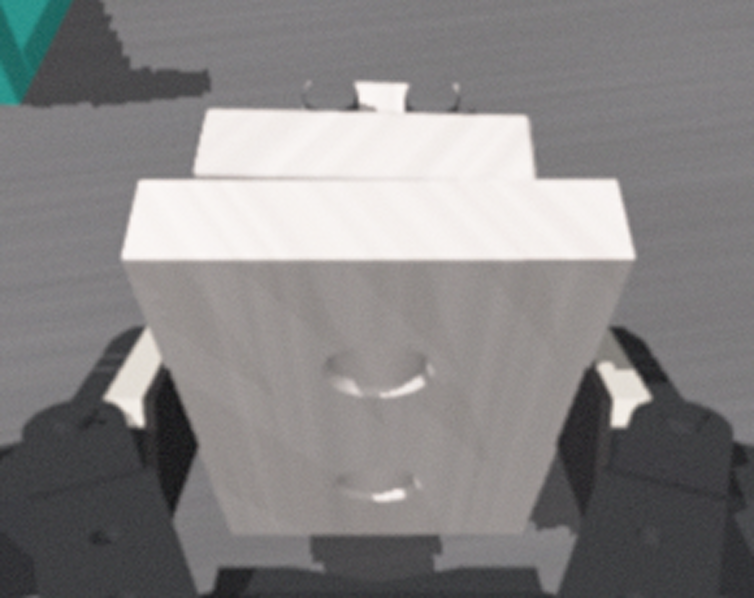

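The square's top edge (194–535 in the crop, centre 364) lies about 1.6 mm left of the plate's centre (377), and a hairline gap at the left shows about 1° of yaw error. I back off and correct both.

{"api": "apply_moves", "payload": {"moves": [[[-0.05,0,-0.17,0,0,0,0.3],[-0.05,0,-0.34,0,0,0,0.3],[-0.05,-0.08,-0.34,-0.006,0,0.004,0.3],[-0.05,-0.16,-0.34,-0.012,0,0.008,0.3],[-0.05,-0.16,-0.34,-0.012,0,0.008,0.3],[-0.05,-0.16,-0.34,-0.012,0,0.008,0.3]]]}}

```text
time_s: 13.8
eef_pos: [0.6269, -0.1953, 0.0565]
eef_rot: [0.041, 0.884, -0.076, 0.46]
wrist_force: [-0.2, 0.1, -6.0]
opening: 0.687
```

Run:
```python
from h import *
o=get_obs();z=Ro.from_quat(np.roll(o['eef_rot'],-1)).as_matrix();print('tilt',np.degrees(np.arccos(-z[2,2])),'yaw y',np.arctan2(z[0,1],-z[1,1]),o['torque'],o['wrist_force'])
```

```text
tilt 55.00159027529717 yaw y -0.17176983708655322 [ 0.17531146  1.20584097 -0.00440482] [-0.23306209  0.06886829 -6.00773515]
```

{"api": "apply_moves", "payload": {"moves": [[[0.06,0,0.08,0,0,0,0.3],[0.12,0,0.17,0,0,0,0.3],[0.15,0,0.21,0,0,0,0.3],[0.15,0,0.21,0,0,0,0.3]]]}}

```text
time_s: 14.2
eef_pos: [0.6291, -0.1961, 0.0565]
eef_rot: [0.041, 0.884, -0.076, 0.46]
wrist_force: [-3.5, 0.9, -4.2]
opening: 0.685
```

Light contact with the face; now down to the table.

{"api": "apply_moves", "payload": {"moves": [[[-0.08,0,0.06,0,0,0,0.3],[-0.12,0,0.08,0,0,0,0.3],[-0.12,0,0.08,0,0,0,0.3]]]}}

```text
time_s: 14.5
eef_pos: [0.6292, -0.1961, 0.0559]
eef_rot: [0.041, 0.883, -0.076, 0.461]
wrist_force: [-10.0, 1.8, 2.5]
opening: 0.685
```

Run:
```python
from h import *
im,c=shot('wrist','w5');np.savez('w5.npz',**c);o=get_obs();print(o['wrist_force'],o['torque'])
cv2.imwrite('pics/w5c.png',cv2.resize(im[130:360,170:460,::-1],None,fx=2.6,fy=2.6,interpolation=cv2.INTER_CUBIC))
```

```text
[-9.97784283  1.83636627  2.61237866] [ 0.10471448  0.76641614 -0.14446426]
```

View pics/w5c.png

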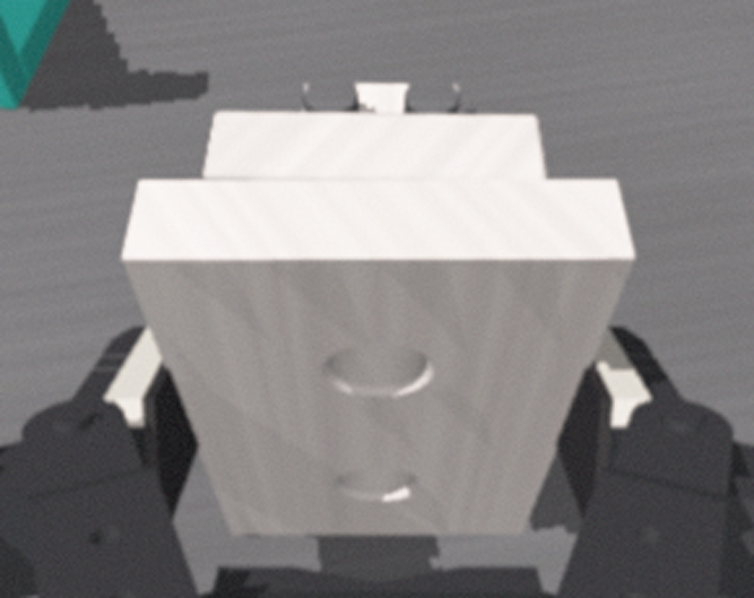

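The square now spans 203–546 (centre 374.5) against the plate's centre at 377, about 0.3 mm off, and the edges are parallel with no gap. The plate touches both table and face, so I release.

{"api": "apply_moves", "payload": {"moves": [[[0,0,0,0,0,0,0.7],[0,0,0,0,0,0,0.75],[0,0,0,0,0,0,0.85],[0,0,0,0,0,0,1],[0,0,0,0,0,0,1],[0,0,0,0,0,0,1]]]}}

```text
time_s: 15.15
eef_pos: [0.6295, -0.1961, 0.0555]
eef_rot: [0.041, 0.884, -0.076, 0.46]
wrist_force: [-0.6, 0.0, -0.8]
opening: 1.004
```

Run:
```python
from h import *
im,c=shot('wrist','w6');o=get_obs();print(o['wrist_force'],o['opening'],o['eef_pos'])
a=cv2.imread('pics/w5.png')[180:300,230:400].astype(int);b=cv2.imread('pics/w6.png')[180:300,230:400]
print('diff',abs(a-b).mean())
# rows of plate top face & edges along centre col / row 215
g=lambda f:cv2.cvtColor(cv2.imread(f),cv2.COLOR_BGR2GRAY).astype(int)
for f in('pics/w5.png','pics/w6.png'):
    i=g(f); d=np.diff(i[215,200:440]); e=np.diff(i[150:350,270]); print(f,200+d.argmax(),200+d.argmin(),150+e.argmin(),150+e.argmax(), np.diff(i[150:350,365]).argmin()+150)
```

```text
[ 0.01876623  0.20835739 -0.23915354] 1.0025299518906543 [ 0.62943237 -0.19609839  0.05536249]
diff 7.172745098039216
pics/w5.png 219 410 229 172 229
pics/w6.png 218 411 231 172 231
```

{"api": "apply_moves", "payload": {"moves": [[[0,0,-1,0,0,0,1],[0,0,-3,0,0,0,1],[0,0,-6,0,0,0,1],[0,0,-9,0,0,0,1],[1,0,-12,0,0,0,1],[3,0,-14,0,0,0,1],[4,0,-14,0,0,0,1],[4,0,-14,0,0,0,1]]]}}

```text
time_s: 16.0
eef_pos: [0.5394, -0.1808, 0.1709]
eef_rot: [0.042, 0.883, -0.075, 0.462]
wrist_force: [-0.1, 0.5, -0.2]
opening: 1.0
```

Run:
```python
from h import *
im,c=shot('wrist','w7');o=get_obs();print(o['time_s'],o['wrist_force'],o['eef_pos'])
shot('top','t7');shot('scene','s7')
# expected plate in place
W=np.array([[-.012,.03,.1],[-.012,-.03,.1],[-.012,.03,0],[-.012,-.03,0],[0,.03,.1],[0,-.03,.1],[0,.022,.1],[0,-.022,.1]])
P=proj(c,W@Ro.from_euler('z',-.17).as_matrix().T+[.636,-.197,0]);print(P.round(1).tolist())
i=cv2.cvtColor(im,cv2.COLOR_RGB2GRAY).astype(int); 
r=int((P[0,1]+P[4,1])/2); d=np.diff(i[r,200:440]); print('row',r,'left',200+d.argmax(),'right',200+d.argmin())
r=int(P[4,1]-5); d=np.diff(i[r,200:440]); print('square row',r,'left',200+d.argmax(),'right',200+d.argmin())
for col in (P[0,0]+6,P[:2,0].mean(),P[1,0]-6):
    col=int(col); e=np.diff(i[60:380,col]); k=np.argsort(-abs(e))[:6]; print(col,sorted((int(60+a),int(e[a])) for a in k))
# bystander changes in top view (outside arm)
a=cv2.imread('pics/t0.png').astype(int);b=cv2.imread('pics/t7.png').astype(int);m=(abs(a-b).max(2)>40).astype(np.uint8)
n,l,st,ce=cv2.connectedComponentsWithStats(m); print([tuple(s) for s in st[1:] if s[4]>15])
s7=cv2.imread('pics/s7.png');s1=cv2.imread('pics/s1.png').astype(int)
```

```text
16.05 [-0.18824256  0.48106108 -0.4329401 ] [ 0.53893739 -0.18022575  0.16934298]
[[273.0, 217.5], [352.9, 217.6], [282.4, 278.4], [343.3, 278.4], [274.2, 205.1], [351.7, 205.2], [284.6, 205.1], [341.4, 205.2]]
row 211 left 273 right 353
square row 200 left 285 right 341
279 [(68, -25), (203, 37), (204, 59), (217, -43), (218, -33), (347, -28)]
312 [(178, 62), (179, 30), (185, -46), (217, -42), (218, -33), (353, -28)]
346 [(61, 25), (67, -30), (203, 36), (204, 61), (217, -46), (218, -30)]
[(np.int32(221), np.int32(110), np.int32(36), np.int32(36), np.int32(891)), (np.int32(233), np.int32(146), np.int32(26), np.int32(12), np.int32(130)), (np.int32(239), np.int32(157), np.int32(26), np.int32(19), np.int32(330)), (np.int32(373), np.int32(164), np.int32(17), np.int32(6), np.int32(70)), (np.int32(267), np.int32(170), np.int32(8), np.int32(17), np.int32(56)), (np.int32(250), np.int32(183), np.int32(22), np.int32(19), np.int32(206)), (np.int32(273), np.int32(191), np.int32(6), np.int32(11), np.int32(35)), (np.int32(358), np.int32(190), np.int32(43), np.int32(47), np.int32(850)), (np.int32(34
[... 923 characters left out ...]
), np.int32(59), np.int32(1809)), (np.int32(525), np.int32(294), np.int32(12), np.int32(29), np.int32(106)), (np.int32(544), np.int32(299), np.int32(6), np.int32(18), np.int32(49)), (np.int32(399), np.int32(300), np.int32(48), np.int32(61), np.int32(1977)), (np.int32(532), np.int32(323), np.int32(35), np.int32(11), np.int32(146)), (np.int32(234), np.int32(331), np.int32(76), np.int32(69), np.int32(2587)), (np.int32(511), np.int32(337), np.int32(17), np.int32(7), np.int32(99)), (np.int32(457), np.int32(350), np.int32(20), np.int32(4), np.int32(34)), (np.int32(343), np.int32(383), np.int32(11), np.int32(11), np.int32(53)), (np.int32(348), np.int32(394), np.int32(6), np.int32(6), np.int32(22))]
```

The plate spans columns 273–353 and the square 285–341, so both are centred on 313. The top edges are where a flush plate should be, and the top view shows changes only at the jig, the plate and the arm.

```bash
python3 -c "
from bench import *
print(hand_in())"
```

```text
the job is handed in; nothing more can be done
None
```

I pressed the jig's button and the lid swung open. I then lifted the plate out and stood it on a short edge, flat against the front face of the bare-steel square. After letting go I backed the arm clear and handed in at about 16 s; no verdict came back.

**Last checks, from numbers in the final pictures:**
- **Centring:** the plate and the square's face are both centred on column 313 in the wrist picture, at a scale of a little over 1 pixel per mm.
- **Flush and upright:** the plate's top edges lie within about 1 pixel of where a flush, upright plate should be. The foot edge was not picked out separately.
- **Gripper:** it was clear of the plate, with the wrist force near zero.
- **Lid and bystanders:** I last saw the lid open in a picture taken before I lifted the plate. In the final top view the only changes were at the jig and lid, the plate, and the arm and its shadow. I did not view that picture by eye, because the 12 pictures were used up.

**What went wrong on the way:**
- **Jig angle:** my first fit of the jig's angle was about 0.045 rad off. I refitted it before the grasp.
- **First placing:** the plate was 1.6 mm off centre and about 1° turned. I backed off and corrected it before releasing.
- **Button press:** it peaked at about 61 N at the fingertips, against the 120 N wrist limit.

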